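# Start the cellar's bottle labeller

### The job

Start the bench labeller by pressing with the closed fingers, in this order: press down the raised half of the power rocker so that it tips fully over, push the neck clamp's plunger down to its stop above the bottle's neck, and last press the large round start button fully in for a moment and let it spring back. Leave the small round counter button alone, and do not pick up or shift the bottle or anything else standing about.

Things in the scene. Friction and masses are not known exactly. Their poses are not given: they have to be found in the camera images.
- labeller: Fixed bottle labeller, grey base 200 (x) x 330 (y) x 55 mm high; origin on the bench, under x = 0, 40 mm to -y of the base's centre. A bottle lies on it along y (top 160 mm high), neck to -y. Over the neck a steel portal, 98 (x) x 36 (y) mm, top 175 mm high, centred at x = 0, y = -85 mm, holds the plunger. Paper roll on the +x side, spindle to 200 mm high. Yaw within 0.2 rad.
- plunger_top (a point): Centre of the top of the neck clamp's plunger: flat round black cap 36 mm in diameter, facing up, above the steel portal. 225 mm above the bench when raised, 203 mm when fully down. Moves with the plunger.
- plunger (a joint): Neck clamp plunger, m: 0 = raised, 0.022 = fully down at its stop; starts at 0 to 0.004. Slides straight down against friction (about 5 N), has no spring and stays where it is pushed.
- power_box: Grey station fixed to the bench, 84 (x) x 80 (y) x 45 mm high, screw lugs reaching 104 mm in x; origin at the centre of its underside. Carries the black power rocker, 64 (x) x 36 (y) mm, hinged across its middle 60 mm above the bench. Its raised half, on the box's +x side (away from the robot), bears a white moulded bar. Three stations share this housing and may swap places.
- rocker_raised_end (a point): Point on the rocker's upper face near the end of its raised half, 26 mm from the hinge line towards the box's +x, 71 mm above the bench when off and 58 mm when on. Moves with the rocker.
- rocker (a joint): Power rocker, rad: 0 = off (the +x half raised by 0.25 rad), 0.5 = on (tipped fully over, the +x half down); starts at 0 to 0.05. About 0.05 N m of friction, no spring: it stays where it is put.
- start_box: Grey control station fixed to the bench, same housing as the power station; origin at the centre of its underside. Carries the large round start button, black, 48 mm in diameter in a steel collar, in the middle of its top.
- start_top (a point): Centre of the top face of the large start button, facing up, 68 mm above the bench when out; moves with the button.
- start (a joint): Start button, m: 0 = out, 0.007 = fully in (takes about 6 N); springs back when let go.
- counter_box: Grey control station fixed to the bench, same housing; origin at the centre of its underside. Carries the small round counter button, black, 20 mm in diameter in a steel collar, top 66 mm above the bench. To be left alone.
- counter (a joint): Counter button, m: 0 = out, 0.005 = fully in (about 4 N), springs back. Not to be pressed.
- lying_bottle: Full sparkling-wine bottle lying on the labeller's rollers, 88 mm in diameter, 297 mm long, loose, 1.1 to 1.9 kg; origin on its axis halfway along. Its neck passes under the neck clamp. To stay where it is.
- cork: Mushroom-headed cork standing on the bench, 38 mm in diameter, 50 mm high, loose; origin under its centre (bystander).
- label_roll: Paper label roll lying flat, 80 mm outside diameter, 35 mm high, loose; origin under its centre (bystander).
- cap_dish: Small steel dish, 70 mm in diameter, 35 mm high, loose; origin under its centre (bystander).
- brush: Brush lying on the bench, about 180 mm long, loose; origin at the underside, its length along x (bystander).
- mug: White mug, 80 mm in diameter, 90 mm high, loose; origin under its centre (bystander).

How it is judged (in metres and radians):
On the way, in this order (a step that is already met when the one before it is completed fails the run):
1. the power rocker is tipped over to on (value of joint rocker above 0.42 rad), for 0.1 s.
2. the neck clamp's plunger is pushed down (value of joint plunger above 0.0185 m), for 0.1 s.
3. the start button is pressed fully in (value of joint start above 0.005 m), for 0.1 s.
At the end, for the whole second after the job is handed in: The rocker is on (over 0.42 of 0.5 rad), the plunger is down (over 18.5 of 22 mm), the start button is out again (within 1.5 mm) after having been pressed over 5 mm, the counter button was not pressed, and the bottle lies at rest on the rollers (value of joint rocker above 0.42 rad and value of joint plunger above 0.0185 m and value of joint each of start, counter below 0.0015 m and z of lying_bottle in the frame of labeller between 0.108 and 0.122 m and linear speed of lying_bottle below 0.02 m/s); the robot touches nothing.
It fails at once if the plunger is pushed before the rocker is on (value of joint plunger above 0.008 m and value of joint rocker below 0.38 rad).
It fails at once if the start button is pressed before the rocker is on and the plunger is down (value of joint start above 0.003 m and (value of joint rocker below 0.38 rad or value of joint plunger below 0.017 m)).
It fails at once if the counter button is pressed (value of joint counter above 0.0025 m).
It fails at once if the lying bottle is lifted or shifted by more than 20 mm (distance of lying_bottle from where it was at the start of the episode above 0.02 m).
It fails at once if a bystander is picked up or shifted by more than 25 mm (distance of any of cork, label_roll, cap_dish, brush, mug from where it was at the start of the episode above 0.025 m).
It also fails if it takes over 59 s, if anything falls off the work surface, if the arm or the gripper's body presses on something with over 40 N, if the wrist force passes 120 N, or if a joint passes its speed limit or range.

### The arm

A 6-joint arm with a two-finger parallel gripper is mounted at the origin on the work surface. World frame = base frame: x ahead of the robot, y to its left, z up, the work surface at z = 0. Lengths are in mm, angles in rad, forces in N, time in s.
With the tool pointing down it reaches from about 275 to 825 mm from the base axis. Payload 5.2 kg.
Tool frame: the origin (TCP) lies at the very end of the fingers, on their centre line; the grasp point (between the pads) lies 19 mm behind it; z points along the fingers, y is the line along which they close (so a half turn about z gives the same grasp; the last joint's range is limited). The gripper opens to 93 mm and grips with 3 to 60 N. Pads are 15 mm wide; open, the fingers measure 128 mm over their backs; the gripper's body (75 mm by 188 mm) begins 65 mm behind the grasp point.
Start: joints at [0.937, 0.259, 1.535, -0, 1.348, -0.203], TCP at [229.658, 499.762, 218.653] pointing down, gripper open.
Joint ranges: [-3.14, 3.14], [-0.91, 2.08], [0.19, 2.58], [-1.22, 4.36], [0.22, 2.71], [-3.12, 3.12]. Speed limits (rad/s): [2.57, 2.57, 3.14, 3.14, 3.14, 3.14].

### API

Orientations are given as [roll, pitch, yaw] about the fixed x, y, z axes, in that order (R = Rz(yaw) Ry(pitch) Rx(roll)).
In Python, from bench import robot gives the robot as it stands. The module is installed in compiled form; this text tells all that it offers. Calls block until the motion is done:
- robot.move_ptp(position, orientation): joint-space move of the TCP to a pose.
- robot.move_linear(position, ori=None, speed=150, f_stop=None): straight line of the TCP; ori=None keeps the orientation; speed is the mean speed in mm/s. With f_stop (N) it stops when the force on the tool has changed by that much, and returns True; else False.
- robot.move_j(angles): joint-space move.
- robot.move_gripper(opening): opening from 0.0 (shut) to 1.0 (fully open); the grip force is fixed at half the most; returns when the fingers have stopped.
- robot.sleep(seconds).
- robot.inverse_kinematics(position, orientation): joint angles nearest the present ones, or None.
- robot.get_image(name): name is "scene" or "top"; returns a dict with "img" (384x512x3 uint8, blue, green, red), "fovy" (degrees; the focal length in pixels is half the picture's height over the tangent of half this angle, whatever the lens; pixels are square), "cx", "cy" (the principal point, pixels), "k1" (the pictures are not rectified: a ray, as slopes to the right and down, at radius r is drawn at 1 + k1 r^2 times it, then the intrinsics apply), "eye" and "orientation" of the camera in the world. Camera axes: x right, y down, z forward; pixel columns grow to the right and rows downward; lengths in mm; the calibration is good to about 2 mm. A picture is of the moment at which its call begins. There is no depth.
A pose or a line that the arm cannot do raises robot.MotionError and nothing moves.
- robot.hand_in(): hands the job in; it is judged then, once.
Readings, each from a call of its own:
- robot.current_t(): time.
- robot.current_qpos(): joint angles.
- robot.current_joint_vel(): joint speeds.
- robot.current_joint_efforts(): joint torques, N m.
- robot.current_tcp_pos(): TCP position.
- robot.current_eef_rot(): TCP orientation.
- robot.current_contact_force(): force on the tool from outside, world axes, zero at the start.
- robot.current_ft_torque(): the same for the moment, N m.
- robot.current_gripper_width(): opening from 0.0 (shut) to 1.0 (fully open).
- robot.current_finger_force(): force on a finger pad.
Only numpy, scipy, OpenCV 4.12 (cv2) and the standard library are available. Lean on these libraries where they do the work, as an engineer would, in place of code of your own. Each camera call takes 0.05 s, during which the arm holds its last target. There are 200 camera calls.

## Working session

There is one attempt and no reset: what is moved stays moved. The work goes in short steps, each a Python script; the robot and the scene stay as the last script left them, time stands still between calls to the robot, and variables do not carry over. Pictures are saved under pics/ and viewed, at most 10 in all, crops included, and the job is handed in when it is done.

```bash
mkdir -p pics; cat > h.py <<'E'
import numpy as np, cv2
from scipy.spatial.transform import Rotation as R
def pix2world(c,u,v,z):
    f=192/np.tan(np.radians(c["fovy"])/2)
    d=np.array([(u-c["cx"])/f,(v-c["cy"])/f]); s=d.copy()
    for _ in range(30): s=d/(1+c["k1"]*(s@s))
    r=R.from_euler('xyz',c["orientation"]).as_matrix()@np.array([*s,1])
    e=np.array(c["eye"]); return e+r*(z-e[2])/r[2]
E
python3 - <<'E'
from bench import robot
import cv2,pickle
for n in("top","scene"):
    c=robot.get_image(n);pickle.dump(c,open(n+".pkl","wb"))
    cv2.imwrite(f"pics/{n}0.png",cv2.resize(c["img"],(768,576),interpolation=cv2.INTER_CUBIC))
    print({k:v for k,v in c.items() if k!="img"})
E
```

```text
{'fovy': 43.5398475773643, 'cx': 249.87042879634723, 'cy': 184.0538002487989, 'k1': 0.004060014981811867, 'eye': array([ 348.00598221, -124.76053015, 1804.51609126]), 'orientation': array([-3.00321389,  0.01074466, -1.54271156])}
{'fovy': 49.76389633196991, 'cx': 253.6105530823406, 'cy': 185.00536725641987, 'k1': -0.023098358774731625, 'eye': array([1280.43006683,  377.97107789,  865.82959337]), 'orientation': array([-2.26278642,  0.013423  ,  2.17357594])}
```

View pics/top0.png

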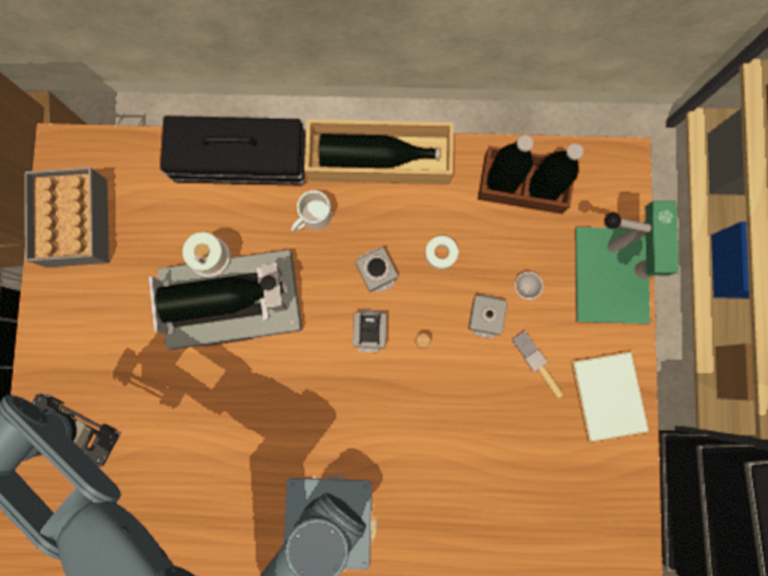

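View pics/scene0.png

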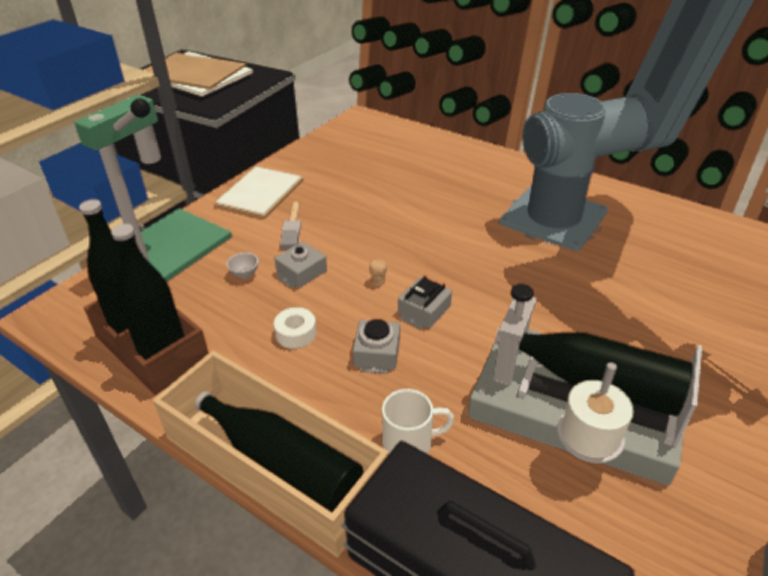

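The top view shows the start station at (377,267), the rocker station at (370,330), the counter station at (489,315) and the plunger cap near (268,283), in the 1.5x picture. I'll enlarge these areas.

```bash
python3 - <<'E'
import pickle,cv2,numpy as np
def crop(n,u,v,w,h,s=10):
    i=pickle.load(open(n+".pkl","rb"))["img"][v:v+h,u:u+w]
    return cv2.resize(i,None,fx=s,fy=s,interpolation=cv2.INTER_CUBIC)
a=np.hstack([crop("top",230,160,40,30),crop("top",230,203,40,30)])
b=np.hstack([crop("top",160,173,40,30),crop("scene",328,185,40,30)])
cv2.imwrite("pics/c1.png",np.vstack([a,b]))
a=np.hstack([crop("scene",230,208,40,30),crop("scene",262,182,40,30)])
cv2.imwrite("pics/c2.png",a)
E
```

```text
(no output)
```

View pics/c1.png

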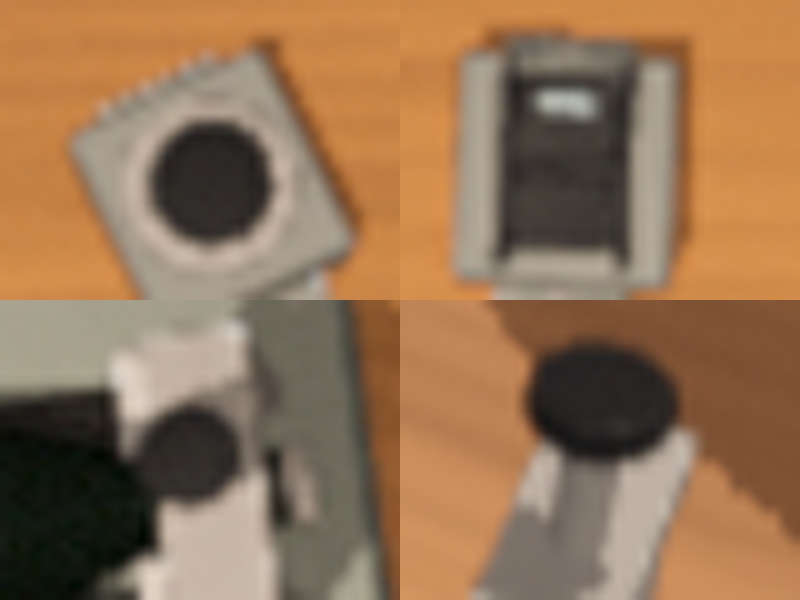

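View pics/c2.png

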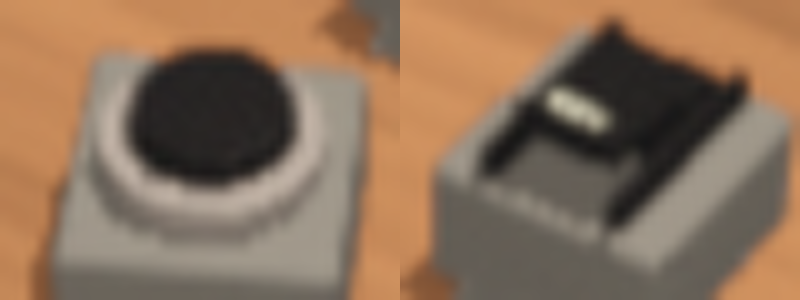

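The crops show the start cap at top pixel (250.7,177.7), the white bar at top (246.2,212.9) and the plunger cap at top (178.6,187.9). In the scene picture they are at (250.8,218.5), (279.4,192.4) and (348,194). I'll cross-check by projecting from both cameras.

```bash
python3 - <<'E'
import pickle,numpy as np
from h import pix2world as p
np.set_printoptions(precision=1,suppress=True)
T=pickle.load(open("top.pkl","rb"));S=pickle.load(open("scene.pkl","rb"))
for n,a,b,z in(("start",(250.65,177.65),(250.75,218.5),68),("bar",(246.15,212.85),(279.35,192.35),73),("plunger",(178.55,187.85),(348,194),224)):
    print(n,p(T,*a,z)[:2],p(S,*b,z)[:2],p(S,*b,z-5)[:2])
# power box top corners (z45) left/right edges -> yaw; rocker axis
g=lambda x,y:(230+(x+.5)/10-.5,203+(y+.5)/10-.5)
for q in((65,52),(54,280),(284,60),(270,287)): print("box",p(T,*g(*q),45)[:2])
for q in((110,75),(232,75),(102,250),(228,250)): print("rk",p(T,*g(*q),60)[:2])
from bench import robot
print(robot.current_eef_rot())
E
```

```text
start [ 612.9 -101.5] [ 616.7 -101.4] [ 612.6 -104.4]
bar [483.4 -88.9] [484.3 -91.2] [479.3 -94.1]
plunger [548.6 134.8] [551.3 136.1] [545.6 134.3]
box [503.3 -50.7]
box [419.8 -49.4]
box [ 502.5 -131.2]
box [ 419.5 -128.2]
rk [494. -68.]
rk [ 495.2 -112.3]
rk [430.5 -67. ]
rk [ 431.8 -112.6]
[-3.1 -0.   2.7]
```

Both cameras agree to within about 4 mm, and the box size and heights fit what was given. Now I'll press the rocker.

```bash
python3 - <<'E'
from bench import robot
import numpy as np,cv2,pickle
o=[np.pi,0,np.pi/2]
robot.move_gripper(0)
p=robot.current_tcp_pos(); robot.move_linear([p[0],p[1],300])
robot.move_ptp([487,-90,300],o)
robot.move_linear([487,-90,85],o,speed=200)
print(robot.current_tcp_pos(),robot.current_contact_force(),robot.current_gripper_width())
print(robot.move_linear([487,-90,53],speed=25,f_stop=15),robot.current_tcp_pos(),robot.current_contact_force())
robot.move_linear([487,-90,110],speed=150)
robot.move_linear([487,-90,300],speed=250)
robot.move_ptp([549,135,300],o)
for n in("top","scene"):
    c=robot.get_image(n);pickle.dump(c,open(n+"1.pkl","wb"))
print(robot.current_t())
T,S=[pickle.load(open(n+"1.pkl","rb"))["img"] for n in("top","scene")]
z=lambda i,u,v:cv2.resize(i[v:v+60,u:u+40],None,fx=10,fy=10,interpolation=cv2.INTER_CUBIC)
cv2.imwrite("pics/r1.png",np.hstack([z(T,230,190),z(S,262,170)]))
E
```

```text
[487.7624996  -90.17278552  85.88536382] [0.44245117 0.16071491 0.37441451] 0.0025638646443422856
True [488.73016638 -90.34166211  60.18661488] [-1.38001148  0.2178239   8.93137197]
9.15
```

View pics/r1.png

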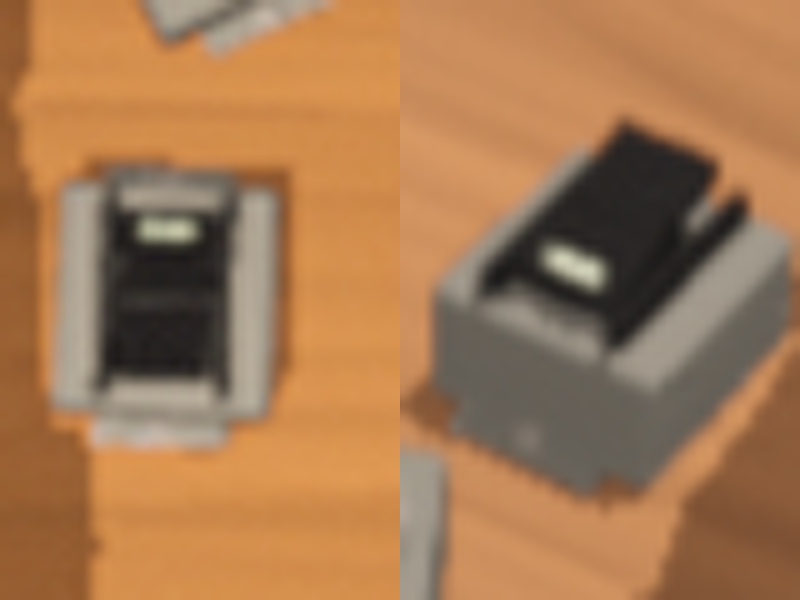

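The rocker is visibly tipped over, with the bar half down at top-crop (166,230) and the near half raised. The stop at z=60 fits too. I'll press once more, firmly, to be sure it's on its stop, then push the plunger.

```bash
python3 - <<'E'
from bench import robot
import numpy as np,cv2,pickle
o=[np.pi,0,np.pi/2]
robot.move_ptp([489,-90,300],o)
robot.move_linear([489,-90,75],speed=200)
print(robot.move_linear([489,-90,50],speed=25,f_stop=25),robot.current_tcp_pos(),robot.current_contact_force())
robot.move_linear([489,-90,110],speed=150)
robot.move_linear([489,-90,300],speed=250)
robot.move_ptp([549,135,300],o)
robot.move_linear([549,135,235],speed=150)
print(robot.move_linear([549,135,197],speed=25,f_stop=30),robot.current_tcp_pos(),robot.current_contact_force())
robot.sleep(.2)
robot.move_linear([549,135,240],speed=100)
robot.move_linear([549,135,300],speed=200)
robot.move_ptp([614,-101,250],o)
for n in("top","scene"):
    c=robot.get_image(n);pickle.dump(c,open(n+"1.pkl","wb"))
print(robot.current_t())
T,S=[pickle.load(open(n+"1.pkl","rb"))["img"] for n in("top","scene")]
z=lambda i,u,v:cv2.resize(i[v:v+60,u:u+40],None,fx=10,fy=10,interpolation=cv2.INTER_CUBIC)
cv2.imwrite("pics/r2.png",np.hstack([z(S,262,170),z(S,328,180)]))
E
```

```text
True [489.02217797 -90.09481715  60.04082239] [-2.61343564  1.08139815 11.06615858]
True [549.06142286 135.10372532 203.26362984] [-1.48461653 -0.36865383  5.22133411]
18.4417
```

View pics/r2.png

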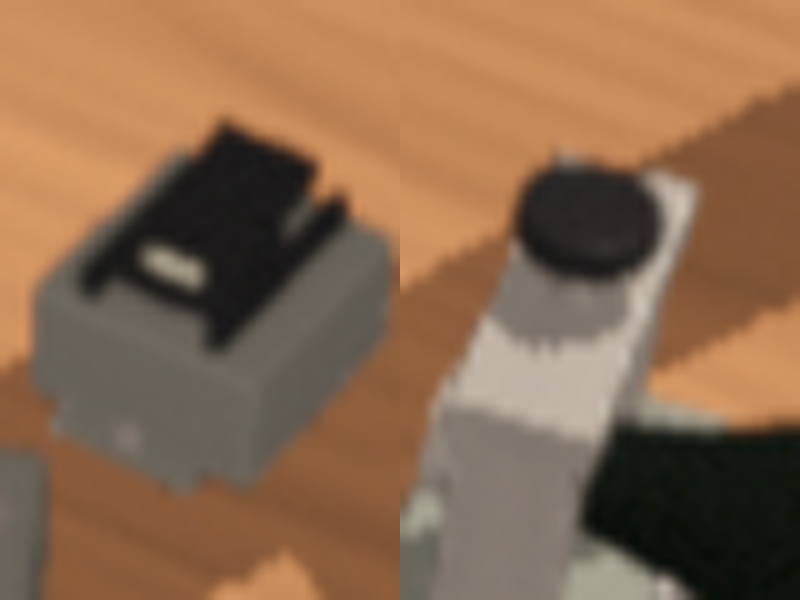

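The rocker is unchanged after the firmer press, so it is on its stop. The plunger cap sits low on the portal at crop (590,215), and the TCP stopped at 203.3 mm. Next is the start button.

```bash
python3 - <<'E'
from bench import robot
import numpy as np,cv2,pickle
robot.move_linear([614,-101,80],speed=150)
print(robot.move_linear([614,-101,60.5],speed=20,f_stop=30),robot.current_tcp_pos(),robot.current_contact_force())
robot.sleep(.4)
print(robot.current_tcp_pos(),robot.current_contact_force())
robot.move_linear([614,-101,110],speed=100)
robot.move_linear([614,-101,300],speed=200)
robot.move_ptp([450,0,320],[np.pi,0,np.pi/2])
robot.sleep(.3)
print(robot.current_t(),robot.current_contact_force())
c=robot.get_image("scene")
cv2.imwrite("pics/r3.png",cv2.resize(c["img"],(768,576),interpolation=cv2.INTER_CUBIC))
E
```

```text
False [ 613.98091034 -101.00826561   61.29111748] [-2.59910435  0.8003056   7.26444782]
[ 613.96972302 -100.99019505   61.28649186] [-3.13462369  0.66726583  7.82899642]
24.0833 [-1.48876329 -0.36209037 -0.23264598]
```

View pics/r3.png

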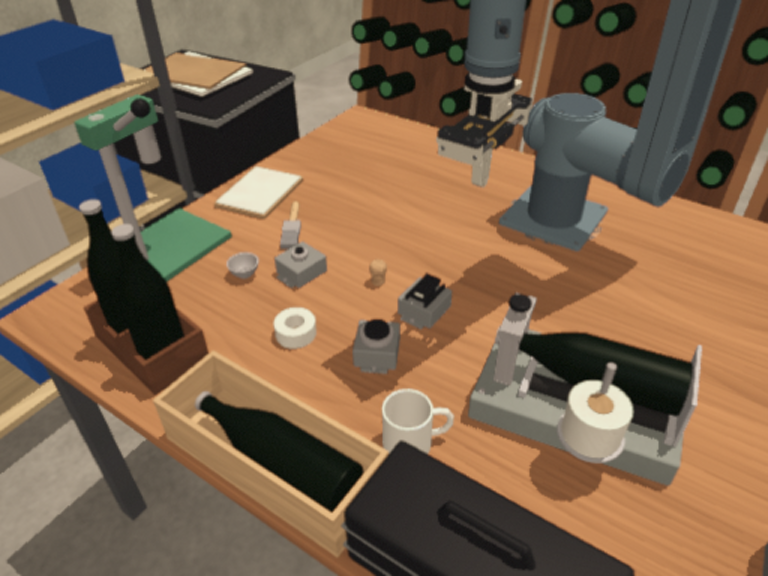

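The button went in 6.7 mm at about 8 N and is out again at (377,331). The rocker (427,290) and plunger cap (520,303) are down, the bystanders are where they were, and the arm is clear.

```bash
python3 -c "
from bench import robot
print(robot.hand_in())"
```

```text
the job is handed in; nothing more can be done
None
```

I pressed the rocker, plunger and start button in that order and handed the job in after about 24 s; hand-in returned no verdict, but my last picture showed the rocker on, the plunger down, the start button out again and nothing else moved.

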